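# Swing the lamp aside, lean the picture on the ledge, swing the lamp back

## Robot

A 7-joint arm with a two-finger parallel gripper is mounted at the origin on the work surface. World frame = base frame: x ahead of the robot, y to its left, z up, the work surface at z = 0. Lengths are in m, angles in rad, forces in N, time in s.
With the tool pointing down it reaches from about 0.425 to 0.925 m from the base axis. Payload 6.8 kg.
Tool frame: the origin (TCP) lies midway between the tips of the shut fingers; the grasp point (between the pads) lies 19 mm behind it; z points along the fingers, y is the line along which they close (so a half turn about z gives the same grasp; the last joint's range is limited). The gripper opens to 85 mm and grips with 20 to 120 N. Pads are 22 mm wide; open, the fingers measure 114 mm over their backs; the gripper's body (76 mm by 85 mm) begins 54 mm behind the grasp point. The pads swing forward as they close: fully open they stand 13 mm farther back than shut.
Start: joints at [1.192, 0.477, 0.022, 1.555, -0.011, 1.109, -0.083], TCP at [0.181, -0.65, 0.231] pointing down, gripper open.
Joint ranges: [-2.96, 2.96], [-0.34, 2.1], [-1.41, 1.46], [0.24, 2.44], [-1.37, 4.51], [0.17, 1.92], [-2.96, 2.96]. Speed limits (rad/s): [2.39, 2.39, 3.14, 3.14, 3.14, 3.14, 3.14].

## Interface

Orientations are given as a rotation vector (axis times angle).
In Python, from bench import r gives the robot as it stands. The module is installed in compiled form; this text tells all that it offers.
- The arm moves only by the tool apply_moves, never from a script. Its argument "rows" is a list of rows, each a list of 6 numbers: the shift along the tool's x, y, z scaled (see below), then the turn, a rotation vector about the tool's x, y, z scaled (see below). A call has 1 to 5 rows; each row is the pose to reach, as a shift and turn from the pose commanded when the call began, along the tool's axes at that moment; what a row does not reach only later rows make up. The controller multiplies each number of a shift by 0.25 m and each number of a turn by 90 degrees. A row lasts 1/8 s, in which the tool goes at most 62.5 mm and 10.7 degrees, less where a joint would pass 70% of its speed; a pose out of reach is approached as far as the arm can. A call with a number of a shift or a turn outside -1 to 1 is refused whole. A call with a gripper value outside its range is refused whole. "claw" is the opening, from 0 (shut) to 1 (fully open), set as the call begins (left out, the last holds). The fingers move at their own pace and stop on an object; "newtons" is the grip in N (left out, the last holds). Time passes only in rows, so rows that repeat a pose let the fingers close. It gives the time, the measured TCP pose, the force, the opening and the grip force at its end, in the units of the state.
- r.get_obs(): the state, without advancing time (a new reading comes with each control period).
- r.grab_frame(name): name is "scene" or "top" or "wrist"; returns a dict with "pixels" (384x512x3 uint8, red, green, blue), "intrinsics" (3x3 intrinsics, pixels), "dist" ([k1, k2, p1, p2, k3] as OpenCV has them; the pictures are not rectified), "eye" and "attitude" of the camera in the world. Camera axes: x right, y up, looking along -z (the intrinsics and any distortion apply to the point x, -y, -z); pixel columns grow to the right and rows downward; lengths in m; the calibration is good to about 2 mm. A picture is of the moment at which its call begins. There is no depth.
- r.hand_in(): hands the job in; it is judged then, once.
Trained networks look in a picture, given as the dict that the camera call returned (one of the last four; its "shot" number tells which), for a name from the list of things; names that differ only in an ending like _2 or _b are one class to them, and where a whole thing is asked for, a point or a joint stands for the part that bears it (a point fixed in the world has none). Each returns a list of dicts, best first, with "conf" (0 to 1); they miss things now and then, are a little off and sometimes report something else, mostly with a low value. They report only what shows in the picture. A call takes as long as a camera call.
- r.search_frame(picture, thing): "rect" ([left, top, width, height] in pixels, round what is visible of it).
- r.outline_of(picture, thing): "pixels" (384x512 bool, what is visible of it) and "rect" ([left, top, width, height] in pixels, round what is visible of it).
- r.landmark_of(picture, thing): "point" ([column, row] in pixels: a listed point, or the origin of a listed thing).
The state is a dict: "clock": time; "joints": joint angles; "qvel": joint speeds; "tau": joint torques, N m; "tcp_pos": TCP position; "orientation": TCP orientation; "contact_force": force on the tool from outside, world axes, zero at the start; "moment": the same for the moment, N m; "grip_width": finger opening in m; "gripper_force": force on a finger pad.
Only numpy, scipy, OpenCV 4.12 (cv2) and the standard library are available. Lean on these libraries where they do the work, as an engineer would, in place of code of your own. Each camera call takes 0.05 s, during which the arm holds its last target. There are 200 camera calls.

## Task

Swing the lamp's arm well aside, clear of the picture ledge, then take the framed picture out of its slotted stand and lean it, picture side out, against the ledge's low back wall, in the middle of the ledge and with its foot up against the front strip. Then swing the lamp back until its shade hangs over the middle of the picture's top edge, with the picture still leaning as you set it. Leave the bowl, the box of picture hooks and the red level where they are.

Things in the scene. Friction and masses are not known exactly. Their poses are not given: they have to be found in the camera images.
- ledge: Fixed wooden picture ledge, 340 mm long (its y). Origin: on the table under the middle of the back wall's front face; -x points out of its front, z up. Base board from x = -90 to +16 mm, top 10 mm above the table. White back wall 16 mm thick, front face at x = 0, top 125 mm above the table. Lamp post (18 mm diameter, foot 48 mm) at x = +10, y = +200 mm.
- ledge_strip (a point): Middle of the inner face, at board height, of the aluminium front strip: in the ledge's frame x = -60, y = 0, z = 10 mm. The strip is parallel to the wall, 12 mm thick, its top 28 mm above the table. A picture with its foot against it touches the wall's top edge and leans back about 22 degrees, its top about 177 mm above the table.
- lamp (a joint): Swing angle of the lamp arm about its upright post, rad, -1.6 to 1.6. At 0 the arm runs along the wall from the post towards the ledge's -y, shade above the wall's middle; positive (counter-clockwise from above) swings it behind the wall, negative out over the front. Starts within 0.35 of 0; well aside is over 0.8 either way. Stiff: stays where left, 1 to 2 N near the shade moves it.
- lamp_hinge (a point): Point on the hinge axis of the lamp arm (top of the post), at the height of the arm's centre line, 255 mm above the table. The brass arm is a round rod of 12 mm diameter, 200 mm long, level; the hinge boss has a diameter of 26 mm and ends 267 mm above the table.
- lamp_head (a point): Centre of the lower rim of the green conical lamp shade, at the arm's end, 200 mm from the hinge axis and 221 mm above the table; the shade is 60 mm across at its lower rim, 44 mm high.
- stand: Fixed dark wooden stand, base 100 x 170 x 8 mm, with two cheeks along y rising to 38 mm above the table that leave a slot 17 mm wide. Origin: underside centre; the slot runs along its y.
- picture: Loose framed picture, 150 mm wide (y), 180 mm high (z), 14 mm thick (x), 0.2 to 0.35 kg. Origin: centre of its underside. The picture side (blue sky, green land, yellow sun) faces its -x, brown cardboard is on its back (+x). It starts upright in the stand's slot, its underside 8 mm above the table; its frame may be pinched across the thickness at the top edge.
- picture_top (a point): Middle of the picture's top face (180 mm above its origin).
- picture_foot (a point): Middle of the picture's lower edge on the picture side (7 mm in front of its origin); it comes to rest against the ledge's front strip.
- bowl: White ceramic bowl, 110 mm across, 50 mm high, loose; leave it alone. Origin: underside centre.
- hookbox: Open cardboard box 100 x 75 x 35 mm with chrome picture hooks, loose; leave it alone. Origin: underside centre.
- level: Red torpedo level 200 mm long (x), 22 mm wide, 45 mm high, loose, lying on its edge; leave it alone. Origin: underside centre.

How it is judged:
On the way, in this order (a step that is already met when the one before it is completed fails the run):
1. the lamp arm is swung well aside (more than 0.8 rad from along the wall) ((value of joint lamp above 0.8 rad or value of joint lamp below -0.8 rad)), for 0.2 s.
2. with the lamp still aside, the picture leans released against the back wall, picture side out, its foot against the front strip (x of picture_foot in the frame of ledge between -0.064 and -0.045 m and z of picture_foot in the frame of ledge below 0.023 m and x of picture_top in the frame of ledge above 0 m and y of picture_top in the frame of ledge between -0.03 and 0.03 m and x of ledge in the frame of picture above 0.015 m and angle between picture's own z axis and vertical between 0.2 and 0.5 rad and angle between the y axis of picture and the y axis of ledge, either way round below 0.2 rad and contact force between picture and ledge above 0.5 N and contact force between picture and the fingers below 0.1 N and linear speed of picture below 0.02 m/s and (value of joint lamp above 0.8 rad or value of joint lamp below -0.8 rad)), for 0.3 s.
3. the lamp shade is back over the middle of the picture's top edge (horizontal distance between lamp_head and picture_top below 0.045 m and velocity of joint lamp between -0.05 and 0.05 rad/s), for 0.2 s.
At the end, for the whole second after the job is handed in: Picture at rest on the wall, picture side out, leaning 0.2 to 0.5 rad, square within 0.2 rad, within 30 mm of the ledge's middle, foot down within 15 mm of the front strip; lamp at rest, shade within 45 mm horizontally of the middle of the picture's top edge; nothing held (all of step 3 and x of picture_foot in the frame of ledge between -0.064 and -0.045 m and z of picture_foot in the frame of ledge below 0.023 m and x of picture_top in the frame of ledge above 0 m and y of picture_top in the frame of ledge between -0.03 and 0.03 m and x of ledge in the frame of picture above 0.015 m and angle between picture's own z axis and vertical between 0.2 and 0.5 rad and angle between the y axis of picture and the y axis of ledge, either way round below 0.2 rad and contact force between picture and ledge above 0.5 N and contact force between picture and the fingers below 0.1 N and linear speed of picture below 0.02 m/s); the robot touches nothing.
It fails at once if the bowl is moved more than 25 mm or tipped (distance of bowl from where it was at the start of the episode above 0.025 m or angle between bowl's own z axis and vertical above 0.3 rad).
It fails at once if the box of hooks is moved more than 25 mm or tipped (distance of hookbox from where it was at the start of the episode above 0.025 m or angle between hookbox's own z axis and vertical above 0.3 rad).
It fails at once if the level is moved more than 25 mm or tipped (distance of level from where it was at the start of the episode above 0.025 m or angle between level's own z axis and vertical above 0.3 rad).
It also fails if it takes over 72 s, if anything falls off the work surface, if the arm or the gripper's body presses on something with over 40 N, if the wrist force passes 120 N, or if a joint passes its speed limit or range.

## Working session

There is one attempt and no reset: what is moved stays moved. The work goes in short steps, Python scripts to look and compute and a tool call to move; the robot and the scene stay as the last step left them, time stands still between calls to the robot, and variables do not carry over. Pictures are saved under pics/ and viewed, at most 10 in all, crops included, and the job is handed in when it is done.

Besides the shell and the picture viewer there is one more tool, called after ">>>" in YAML: its name, and indented under it one key for each argument. apply_moves: Moves the arm, as the interface text tells. Its arguments: {"type":"object","properties":{"rows":{"type":"array","items":{"type":"array","items":{"type":"number"}}},"claw":{"type":"number"},"newtons":{"type":"number"}},"required":["rows"]}

```bash
mkdir -p pics; ls
cat > h.py <<'E'
import numpy as np, cv2
from scipy.spatial.transform import Rotation as R
from bench import r
def rot(a):
    a=np.array(a,float)
    return a if a.shape==(3,3) else (R.from_rotvec(a).as_matrix() if a.size==3 else R.from_quat(a).as_matrix())
def ray(f,p):
    K=np.array(f["intrinsics"]);u=cv2.undistortPoints(np.array([[p]],float),K,np.array(f["dist"],float))[0,0]
    d=rot(f["attitude"])@np.array([u[0],-u[1],-1.]);return np.array(f["eye"]),d/np.linalg.norm(d)
def onz(f,p,z):
    o,d=ray(f,p);return o+d*(z-o[2])/d[2]
def proj(f,P):
    A=rot(f["attitude"]);c=(np.atleast_2d(P)-np.array(f["eye"]))@A;c=c*[1,-1,-1]
    return cv2.projectPoints(c,np.zeros(3),np.zeros(3),np.array(f["intrinsics"]),np.array(f["dist"],float))[0][:,0]
def tri(rs):
    A=np.zeros((3,3));b=np.zeros(3)
    for o,d in rs:
        M=np.eye(3)-np.outer(d,d);A+=M;b+=M@o
    return np.linalg.solve(A,b)
def save(f,n): cv2.imwrite("pics/"+n,f["pixels"][:,:,::-1])
E
python3 - <<'E'
from h import *
np.set_printoptions(precision=3,suppress=True)
s=r.get_obs();print(s)
F={n:r.grab_frame(n) for n in("scene","top")}
for n,f in F.items():
    save(f,n+"0.png");print(n,f["eye"],f["attitude"],f["intrinsics"][0])
Z=dict(ledge=0,ledge_strip=.01,lamp_hinge=.255,lamp_head=.221,stand=0,picture=.008,picture_top=.188,picture_foot=.008,bowl=0,hookbox=0,level=0)
for t,z in Z.items():
    rs=[]
    for n,f in F.items():
        for q in r.landmark_of(f,t)[:2]:
            print(t,n,round(q["conf"],2),np.array(q["point"]),onz(f,q["point"],z))
            if q["conf"]>.4: rs.append(ray(f,q["point"]))
    if len(rs)==2: print("   tri",tri(rs))
E
cd pics; python3 -c "
import cv2,numpy as np
a=np.vstack([cv2.imread('scene0.png'),cv2.imread('top0.png')]);cv2.imwrite('both.png',cv2.resize(a,(800,1200))[:1200])"
```

```text
pics
{'clock': 0.0, 'joints': array([ 1.192,  0.478,  0.022,  1.556, -0.012,  1.109, -0.083]), 'qvel': array([ 0.001,  0.   , -0.   , -0.001, -0.001,  0.001,  0.   ]), 'tau': array([ -0.   , -59.646,   1.607, -28.12 ,   0.012,   0.009,   0.   ]), 'tcp_pos': array([ 0.18, -0.65,  0.23]), 'orientation': array([-3.111, -0.424,  0.001]), 'contact_force': array([-0.21 ,  0.43 , -0.503]), 'moment': array([-0.028,  0.001, -0.006]), 'gripper_force': 0.0, 'grip_width': 0.08550685718171075}
scene [ 0.872 -0.328  1.051] [0.505 0.215 0.767] [430.7     0.    258.818]
top [0.426 0.036 1.194] [ 0.067 -0.059 -1.563] [409.421   0.    256.96 ]
ledge scene 0.63 [323.6 172.3] [0.522 0.279 0.   ]
ledge top 0.75 [173.6 192. ] [0.516 0.287 0.   ]
   tri [ 0.516  0.29  -0.018]
ledge_strip scene 0.69 [341.3 181.9] [0.582 0.284 0.01 ]
ledge_strip scene 0.48 [287.7 277.8] [ 0.667 -0.03   0.01 ]
ledge_strip top 0.7 [175.4 168. ] [0.586 0.281 0.01 ]
ledge_strip top 0.36 [355.4 195.1] [ 0.509 -0.245  0.01 ]
lamp_hinge scene 0.81 [270.1 155.6] [0.492 0.08  0.255]
lamp_hinge top 0.74 [238.2 194.3] [0.492 0.084 0.25
[... 643 characters left out ...]
ture_foot scene 0.77 [185.1 293.5] [ 0.515 -0.239  0.008]
picture_foot top 0.88 [358.1 195.5] [ 0.508 -0.253  0.008]
picture_foot top 0.71 [159.9 168.9] [0.583 0.328 0.008]
bowl scene 0.71 [229.8 210.2] [0.42  0.002 0.   ]
bowl top 0.65 [273.4 222.3] [ 0.429 -0.006  0.   ]
bowl top 0.6 [178.3 169.4] [0.583 0.275 0.   ]
hookbox scene 0.73 [286.2 276. ] [ 0.659 -0.026  0.   ]
hookbox scene 0.36 [231.5 211.4] [0.426 0.003 0.   ]
hookbox top 0.73 [281.7 143. ] [ 0.663 -0.03   0.   ]
   tri [ 0.661 -0.029  0.011]
level scene 0.7 [155.  238.8] [ 0.341 -0.199  0.   ]
level top 0.74 [343.5 251.1] [ 0.347 -0.211  0.   ]
level top 0.37 [366.3 190. ] [ 0.525 -0.28   0.   ]
   tri [ 0.35  -0.204  0.021]
```

View pics/scene0.png

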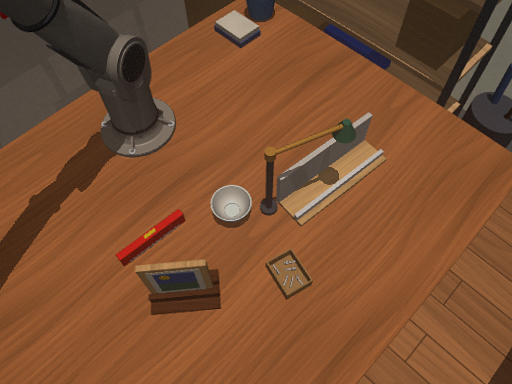

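View pics/top0.png

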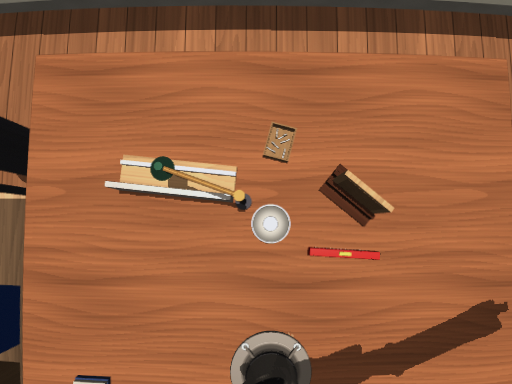

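Ledge at about (175,180) in the top view, with its front facing away from the robot. The lamp hinge is at (238,194) and the shade at (163,169). The picture in its stand is at (360,193), with the blue side facing the scene camera. Next I'll refine the yaws.

Run:
```python
from h import *
np.set_printoptions(precision=3,suppress=True)
f=r.grab_frame("top");g=r.grab_frame("scene")
a=cv2.resize(f["pixels"][150:240,310:410],(400,360),interpolation=2);b=cv2.resize(g["pixels"][250:340,125:225],(400,360),interpolation=2)
c=cv2.resize(f["pixels"][145:215,95:265],(800,330),interpolation=2)
cv2.imwrite("pics/crop.png",np.hstack([a,b])[:,:,::-1]);cv2.imwrite("pics/crop.png",np.vstack([np.hstack([a,b]),c[:230]])[:590,:,::-1])
def mr(m,z,fr):
    (c,wh,an)=cv2.minAreaRect(np.argwhere(m)[:,::-1].astype(np.float32));p=cv2.boxPoints((c,wh,an));P=np.array([onz(fr,q,z) for q in p])
    return P[:,:2]
for t,z in (("picture",.188),("stand",.008),("ledge",.01),("ledge_strip",.028)):
    o=r.outline_of(f,t)
    if o: print(t,o[0]["conf"],o[0]["rect"],mr(o[0]["pixels"],z,f).tolist())
px=f["pixels"].astype(int);w=(px.min(2)>135)
n,l,st,ce=cv2.connectedComponentsWithStats(w.astype(np.uint8))
for i in range(1,n):
    if st[i,4]>60 and 90<ce[i][0]<250 and 140<ce[i][1]<215:
        print("white",st[i],mr(l==i,.125,f).tolist(),"z.028",mr(l==i,.028,f).tolist())
```

```text
picture 0.72 [335.7, 172.4, 58.6, 41.9] [[0.5309208743581151, -0.14737139650562672], [0.5677558234428678, -0.17678630078500873], [0.47054188095040494, -0.3004926864437304], [0.4341702780173503, -0.27056406883822304]]
stand 0.89 [316.1, 165.0, 61.3, 62.9] [[0.5310850113610817, -0.13118240466401068], [0.6022072184712961, -0.20233940353900173], [0.47664657582230624, -0.3280517885477445], [0.4066593206542732, -0.2562175617364062]]
ledge 0.59 [102.3, 154.2, 147.0, 55.1] [[0.5260989653655204, 0.4934115009336313], [0.6488744350531079, 0.4788924208030396], [0.5829687001725934, 0.04751629522965827], [0.4632823092944882, 0.06516378361239969]]
ledge_strip 0.85 [104.0, 152.7, 146.5, 58.8] [[0.5251429169982338, 0.48643518199904656], [0.6468367957472348, 0.4717282695521927], [0.5807731222692852, 0.04661285100902325], [0.46215857824292883, 0.06441307151016624]]
white [120 159  32   8 144] [[0.5827333533133562, 0.40878251749878414], [0.5951772928291024, 0.40786594398424225], [0.586016985199445, 0.3232973553275148], [0.5736593439036812, 0.3242934290622228]] z.028 [[0.5969259258300775, 0.4425939527443
[... 186 characters left out ...]
6218071741679183], [0.5805299582932668, 0.2611293948959822], [0.5643946378721891, 0.0984388687300094], [0.5510161418561499, 0.0996608766561423]] z.028 [[0.5798192542003564, 0.2826857994927664], [0.5945225390479969, 0.2815390533908735], [0.5769226917799929, 0.10408187635632658], [0.5623298928511097, 0.10541480017184217]]
white [105 181 117  18 630] [[0.5212867781022501, 0.44818600074585146], [0.5379546695734416, 0.44695831456300905], [0.5060165881328638, 0.1341755463096131], [0.4896864003661319, 0.13573615824182544]] z.028 [[0.5299021351252657, 0.48557390411056134], [0.5480828924029104, 0.48423478664978625], [0.5132459421150835, 0.14306220341852188], [0.49543354031258424, 0.1447644647269296]]
```

View pics/crop.png

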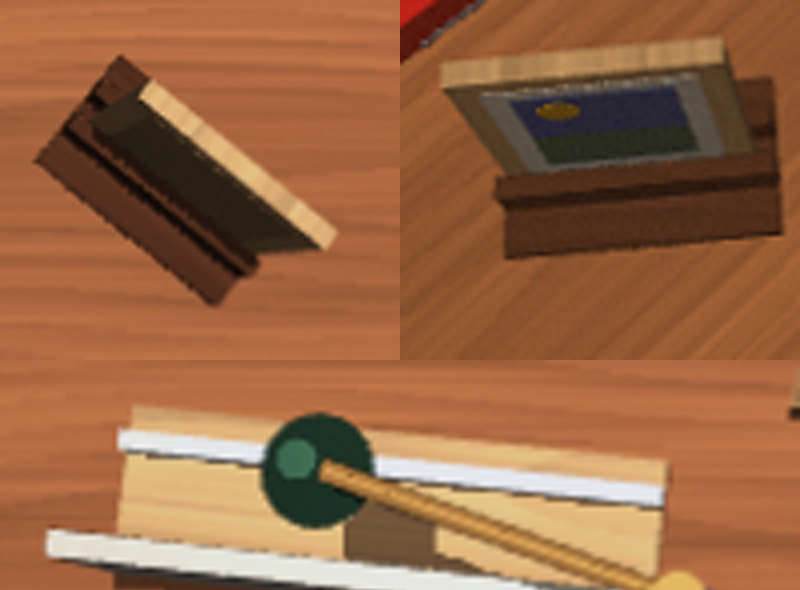

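Picture side faces the scene camera (+x,−y) and the stand is visible below it. The ledge is at O≈(0.521,0.280), with the wall running along (0.10,0.995). The lamp is at about −0.22 rad, and I'll swing it to about −1.15 with the shut fingers.

```bash
cat >> h.py <<'E'
def rel(T,Rt=None):
    s=r.get_obs();R0=rot(s["orientation"]);p=np.array(s["tcp_pos"]);out=[]
    Rt=R0 if Rt is None else Rt
    d=R0.T@(np.array(T)-p)/.25;w=R.from_matrix(R0.T@Rt).as_rotvec()/(np.pi/2)
    print("rel",np.round(d,3),np.round(w,3),"dist",round(np.linalg.norm(np.array(T)-p),3))
def tool(yaxis,z=(0,0,-1)):
    z=np.array(z,float);z/=np.linalg.norm(z);y=np.array(yaxis,float);y-=z*(y@z);y/=np.linalg.norm(y)
    return np.stack([np.cross(y,z),y,z],1)
E
python3 - <<'E'
from h import *
np.set_printoptions(precision=3,suppress=True)
f=r.grab_frame("top")
c=[onz(f,q,.188)[:2] for q in((347.5,170.7),(393.8,209.5),(390,212.5),(344.5,173.8))]
c=np.array(c);print(c,c.mean(0),np.linalg.norm(c[1]-c[0]),np.linalg.norm(c[2]-c[3]),np.linalg.norm(c[3]-c[0]))
d=c[1]-c[0]+c[2]-c[3];print("long axis",d/np.linalg.norm(d))
print(rot(r.get_obs()["orientation"]))
for T in((.34,-.45,.36),(.50,-.22,.36),(.55,.0,.36),(.49,.231,.34)): rel(T)
E
```

```text
[[ 0.558 -0.183]
 [ 0.462 -0.299]
 [ 0.454 -0.289]
 [ 0.55  -0.176]] [ 0.506 -0.237] 0.14999298487626908 0.14812649921366428 0.010918643753635323
long axis [-0.643 -0.766]
[[ 0.964  0.267 -0.   ]
 [ 0.267 -0.964  0.   ]
 [ 0.    -0.    -1.   ]]
rel [ 0.829 -0.602 -0.515] [0. 0. 0.] dist 0.287
rel [ 1.692 -1.317 -0.515] [0. 0. 0.] dist 0.551
rel [ 2.12  -2.112 -0.515] [0. 0. 0.] dist 0.759
rel [ 2.136 -3.066 -0.435] [0. 0. 0.] dist 0.94
```

>>> apply_moves:
  rows:
    - [0.83,-0.6,-0.52,0,0,0]
    - [0.83,-0.6,-0.52,0,0,0]
    - [0.83,-0.6,-0.52,0,0,0]
    - [0.83,-0.6,-0.52,0,0,0]
    - [0.83,-0.6,-0.52,0,0,0]
  claw: 0

```text
clock: 2.17
tcp_pos: [0.3429, -0.448, 0.3633]
orientation: [3.11, 0.429, 0.003]
contact_force: [0.2, -0.6, -0.0]
grip_width: 0.0001
gripper_force: 0.0
```

>>> apply_moves:
  rows:
    - [0.86,-0.71,0,0,0,0]
    - [0.86,-0.71,0,0,0,0]
    - [0.86,-0.71,0,0,0,0]
    - [0.86,-0.71,0,0,0,0]
    - [0.86,-0.71,0,0,0,0]

```text
clock: 2.8
tcp_pos: [0.502, -0.2177, 0.3616]
orientation: [-3.111, -0.432, -0.002]
contact_force: [-0.0, 0.3, -0.1]
grip_width: -0.0002
gripper_force: 0.0
```

>>> apply_moves:
  rows:
    - [0.43,-0.8,0,0,0,0]
    - [0.43,-0.8,0,0,0,0]
    - [0.43,-0.8,0,0,0,0]
    - [0.43,-0.8,0,0,0,0]
    - [0.43,-0.8,0,0,0,0]

```text
clock: 3.42
tcp_pos: [0.5503, 0.004, 0.3615]
orientation: [-3.11, -0.435, -0.001]
contact_force: [-0.5, -0.2, 1.1]
grip_width: -0.0003
gripper_force: 0.0
```

>>> apply_moves:
  rows:
    - [0.02,-0.95,0.08,0,0,0]
    - [0.02,-0.95,0.08,0,0,0]
    - [0.02,-0.95,0.08,0,0,0]
    - [0.02,-0.95,0.08,0,0,0]
    - [0.02,-0.95,0.08,0,0,0]

```text
clock: 4.05
tcp_pos: [0.4897, 0.2332, 0.3413]
orientation: [-3.11, -0.434, 0.001]
contact_force: [0.9, 0.3, -0.1]
grip_width: 0.0001
gripper_force: 0.0
```

>>> apply_moves:
  rows:
    - [0,0,0.23,0,0,0]
    - [0,0,0.46,0,0,0]
    - [0,0,0.46,0,0,0]

```text
clock: 4.42
tcp_pos: [0.4898, 0.2259, 0.2227]
orientation: [3.11, 0.42, -0.013]
contact_force: [0.2, -0.3, 1.4]
grip_width: 0.0003
gripper_force: 0.0
```

>>> apply_moves:
  rows:
    - [0.05,0.04,0,0,0,0]
    - [0.09,0.07,0,0,0,0]
    - [0.14,0.105,0,0,0,0]
    - [0.2,0.145,0,0,0,0]
    - [0.26,0.19,0,0,0,0]

```text
clock: 5.05
tcp_pos: [0.568, 0.2009, 0.2264]
orientation: [3.113, 0.424, -0.0]
contact_force: [-1.1, -0.6, 0.4]
grip_width: -0.0001
gripper_force: 0.7
```

>>> apply_moves:
  rows:
    - [0.06,0.08,0,0,0,0]
    - [0.11,0.16,0,0,0,0]
    - [0.13,0.24,0,0,0,0]
    - [0.145,0.31,0,0,0,0]
    - [0.145,0.31,0,0,0,0]

```text
clock: 5.68
tcp_pos: [0.6235, 0.1338, 0.2262]
orientation: [3.112, 0.419, 0.001]
contact_force: [-0.2, 0.5, 0.6]
grip_width: 0.0003
gripper_force: 0.0
```

Run:
```python
from h import *
np.set_printoptions(precision=3,suppress=True)
f=r.grab_frame("top");g=r.grab_frame("scene");save(f,"t1.png")
for t,z in(("lamp_hinge",.255),("lamp_head",.221)):
    for n,q in(("top",f),("scene",g)):
        for k in r.landmark_of(q,t)[:1]: print(t,n,k["conf"],onz(q,k["point"],z))
```

```text
lamp_hinge scene 0.76 [0.49  0.083 0.255]
lamp_head top 0.19 [ 0.496 -0.182  0.221]
lamp_head scene 0.94 [0.69  0.125 0.221]
```

View pics/t1.png

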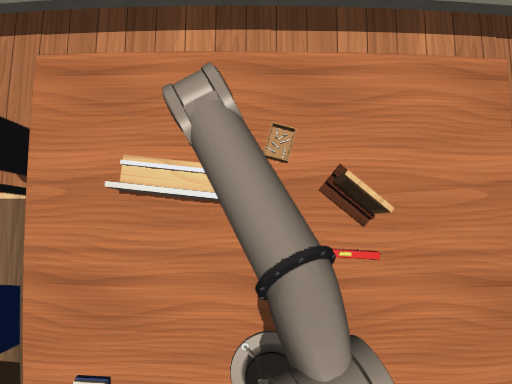

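The top view shows the robot arm hiding the lamp. The scene view puts the shade at (0.69,0.125), so the lamp is at about −1.26 rad, well aside. I'll back off and go to the picture.

>>> apply_moves:
  rows:
    - [0.01,-0.12,0,0,0,0]
    - [0.01,-0.12,-0.25,0,0,0]
    - [0.01,-0.12,-0.5,0,0,0]
    - [0.01,-0.12,-0.5,0,0,0]
  claw: 0

```text
clock: 6.48
tcp_pos: [0.6188, 0.1683, 0.3578]
orientation: [-3.11, -0.425, -0.017]
contact_force: [-0.3, -0.4, -0.1]
grip_width: -0.0001
gripper_force: 0.0
```

Run:
```python
from h import *
np.set_printoptions(precision=3,suppress=True)
Rt=tool((.766,-.643,0))
rel((.58,-.05,.35),Rt);rel((.506,-.237,.30),Rt)
print(r.get_obs()["tcp_pos"],r.get_obs()["joints"])
```

```text
rel [-0.384  0.799  0.026] [ 0.002 -0.007 -0.382] dist 0.222
rel [-0.872  1.441  0.221] [ 0.002 -0.007 -0.382] dist 0.425
[0.619 0.168 0.358] [ 0.01   0.377 -0.515  1.457  0.189  1.346 -1.814]
```

>>> apply_moves:
  rows:
    - [-0.38,0.8,0.03,0,0,-0.38]
    - [-0.38,0.8,0.03,0,0,-0.38]
    - [-0.38,0.8,0.03,0,0,-0.38]
    - [-0.38,0.8,0.03,0,0,-0.38]
    - [-0.38,0.8,0.03,0,0,-0.38]
  claw: 1

```text
clock: 7.1
tcp_pos: [0.5778, -0.0568, 0.3427]
orientation: [2.854, 1.311, -0.004]
contact_force: [0.8, 0.5, -0.3]
grip_width: 0.0849
gripper_force: 0.0
```

Run:
```python
from h import *
np.set_printoptions(precision=3,suppress=True)
Rt=tool((.766,-.643,0))
rel((.506,-.237,.28),Rt)
```

```text
rel [-0.733  0.252  0.253] [-0.     0.002 -0.007] dist 0.204
```

>>> apply_moves:
  rows:
    - [-0.73,0.25,0.25,0,0,-0.01]
    - [-0.73,0.25,0.25,0,0,-0.01]
    - [-0.73,0.25,0.25,0,0,-0.01]
    - [-0.73,0.25,0.25,0,0,-0.01]
    - [-0.73,0.25,0.25,0,0,-0.01]

```text
clock: 7.72
tcp_pos: [0.5084, -0.2312, 0.2808]
orientation: [-2.839, -1.342, 0.0]
contact_force: [0.7, 0.8, 0.2]
grip_width: 0.0856
gripper_force: 0.0
```

Run:
```python
from h import *
np.set_printoptions(precision=3,suppress=True)
f=r.grab_frame("wrist");save(f,"w1.png");s=r.get_obs();print(s["tcp_pos"],f["eye"])
g=r.grab_frame("scene")
for q in r.landmark_of(f,"picture_top")[:1]: print(q,onz(f,q["point"],.188))
for q in r.landmark_of(g,"picture_top")[:1]: print(q,onz(g,q["point"],.188))
c=np.array([.506,-.237,.188]);a=np.array([.643,.766,0])*.075;n=np.array([.766,-.643,0])*.007
print(proj(f,[c+a+n,c-a+n,c-a-n,c+a-n]))
```

```text
[ 0.509 -0.23   0.281] [ 0.555 -0.174  0.422]
{'point': [256.6, 195.5], 'conf': 0.91} [ 0.506 -0.237  0.188]
{'point': [169.8, 265.2], 'conf': 0.78} [ 0.507 -0.237  0.188]
[[266.313 108.077]
 [262.653 269.013]
 [248.199 268.871]
 [249.017 107.891]]
```

View pics/w1.png

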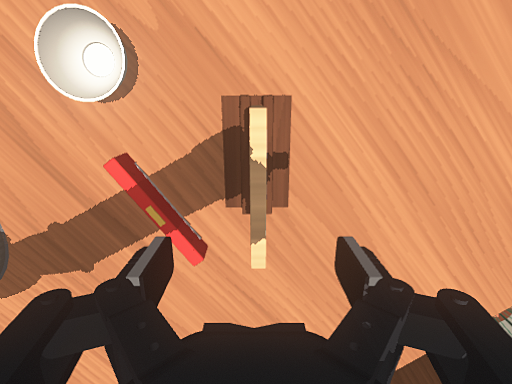

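The wrist view shows the picture's top edge at columns 250–267, rows 107–269, matching the projected estimate and centred between the fingers. I'll descend and grip.

>>> apply_moves:
  rows:
    - [-0.025,0.01,0.2,0,0,0]
    - [-0.025,0.01,0.36,0,0,0]
    - [-0.025,0.01,0.48,0,0,0]
    - [-0.025,0.01,0.48,0,0,0]
  claw: 1

```text
clock: 8.43
tcp_pos: [0.5058, -0.2362, 0.1597]
orientation: [-2.835, -1.345, 0.003]
contact_force: [-0.2, -0.3, 0.4]
grip_width: 0.0855
gripper_force: 0.0
```

>>> apply_moves:
  rows:
    - [0,0,0,0,0,0]
    - [0,0,0,0,0,0]
    - [0,0,0,0,0,0]
    - [0,0,0,0,0,0]
    - [0,0,0,0,0,0]
  claw: 0
  newtons: 50

```text
clock: 9.05
tcp_pos: [0.507, -0.2384, 0.162]
orientation: [2.839, 1.342, 0.002]
contact_force: [0.0, 0.4, 4.4]
grip_width: 0.0132
gripper_force: 50.3
```

>>> apply_moves:
  rows:
    - [0,0,-0.06,0,0,0]
    - [0,0,-0.14,0,0,0]
    - [0,0,-0.3,0,0,0]
    - [0,0,-0.48,0,0,0]
    - [0,0,-0.48,0,0,0]

```text
clock: 9.68
tcp_pos: [0.5082, -0.2384, 0.2854]
orientation: [2.836, 1.341, 0.007]
contact_force: [-0.3, -0.8, -3.6]
grip_width: 0.0132
gripper_force: 49.3
```

>>> apply_moves:
  rows:
    - [0,0,-0.2,0,0,0]
    - [0,0,-0.4,0,0,0]
    - [0,0,-0.45,0,0,0]
    - [0,0,-0.45,0,0,0]

```text
clock: 10.18
tcp_pos: [0.506, -0.238, 0.3928]
orientation: [-2.839, -1.342, 0.002]
contact_force: [0.1, 0.4, -4.1]
grip_width: 0.0136
gripper_force: 50.0
```

Run:
```python
from h import *
np.set_printoptions(precision=3,suppress=True)
R0=rot(r.get_obs()["orientation"]);print(R0)
rel((.56,.0,.42),tool((.92,-.39,0)))
rel((.56,.26,.42),tool((.995,-.1,0)))
f=r.grab_frame("scene");save(f,"s2.png")
s=r.get_obs();print(s["tcp_pos"],s["gripper_force"],s["grip_width"])
# picture bottom middle visible?
for t in("picture_foot","picture_top","picture"):
    for q in r.landmark_of(f,t)[:1]: print(t,q["conf"],q["point"])
p=np.array(s["tcp_pos"]);z=R0[:,2];print("pred top,foot",proj(f,[p-.028*z,p+.152*z+R0[:,1]*.007]))
```

```text
[[ 0.635  0.773 -0.001]
 [ 0.773 -0.635  0.   ]
 [-0.    -0.001 -1.   ]]
rel [ 0.873 -0.437 -0.109] [-0.001  0.    -0.182] dist 0.246
rel [ 1.677 -1.097 -0.108] [-0.001  0.    -0.374] dist 0.502
[ 0.505 -0.238  0.392] 49.96799647808075 0.013042102473291812
picture_foot 0.6 [162.4, 260.1]
picture_top 0.57 [145.0, 215.8]
picture 0.69 [166.2, 255.9]
pred top,foot [[143.293 215.215]
 [164.365 259.018]]
```

View pics/s2.png

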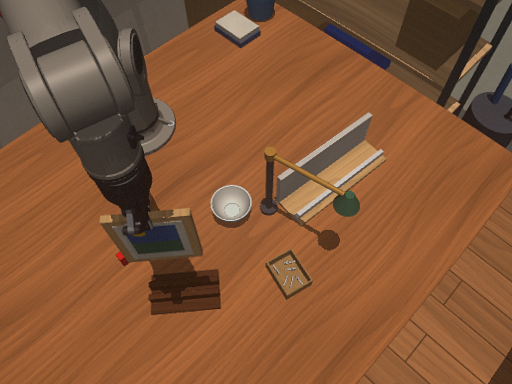

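The scene view shows the picture held upright in the gripper, clear of the stand, with its blue side toward the camera. The lamp is aside, with its shade at (346,203). I'll raise it and carry it over the lamp post.

>>> apply_moves:
  rows:
    - [0,0,-0.16,0,0,0]
    - [0,0,-0.32,0,0,0]
    - [0.3,-0.15,-0.32,0,0,-0.06]
    - [0.5,-0.25,-0.32,0,0,-0.12]
    - [0.5,-0.25,-0.32,0,0,-0.12]

```text
clock: 11.0
tcp_pos: [0.5377, -0.096, 0.4729]
orientation: [-2.691, -1.615, -0.0]
contact_force: [-0.0, 0.3, -3.2]
grip_width: 0.0132
gripper_force: 49.9
```

Run:
```python
from h import *
np.set_printoptions(precision=3,suppress=True)
print(r.get_obs()["tcp_pos"])
rel((.56,.1,.47),tool((.97,-.24,0)))
rel((.53,.279,.47),tool((.995,-.1,0)))
```

```text
[ 0.538 -0.096  0.473]
rel [ 0.734 -0.29   0.013] [-0.001 -0.001 -0.157] dist 0.197
rel [ 1.309 -0.733  0.015] [-0.001 -0.001 -0.248] dist 0.375
```

>>> apply_moves:
  rows:
    - [0.18,-0.07,0,0,0,-0.04]
    - [0.36,-0.14,0,0,0,-0.08]
    - [0.55,-0.22,0,0,0,-0.12]
    - [0.73,-0.29,0,0,0,-0.16]
    - [0.73,-0.29,0,0,0,-0.16]

```text
clock: 11.62
tcp_pos: [0.5602, 0.0977, 0.4725]
orientation: [-2.469, -1.938, 0.001]
contact_force: [0.4, -0.6, -3.9]
grip_width: 0.0132
gripper_force: 49.9
```

Run:
```python
from h import *
np.set_printoptions(precision=3,suppress=True)
print(r.get_obs()["tcp_pos"])
rel((.53,.279,.47),tool((.995,-.1,0)))
```

```text
[0.56  0.098 0.473]
rel [ 0.676 -0.29   0.012] [-0.002 -0.001 -0.089] dist 0.184
```

>>> apply_moves:
  rows:
    - [0.17,-0.07,0,0,0,-0.03]
    - [0.34,-0.14,0,0,0,-0.06]
    - [0.51,-0.22,0,0,0,-0.09]
    - [0.68,-0.29,0,0,0,-0.09]
    - [0.68,-0.29,0,0,0,-0.09]

```text
clock: 12.25
tcp_pos: [0.5307, 0.2787, 0.4726]
orientation: [-2.329, -2.105, 0.002]
contact_force: [-0.2, 0.3, -2.9]
grip_width: 0.013
gripper_force: 49.9
```

```bash
cat >> h.py <<'E'
A=np.radians(19);EX=np.array([-.995,.1,0]);U=np.sin(A)*EX+np.cos(A)*np.array([0,0,1]);TP=np.array([-EX[0],-EX[1],np.tan(A)])
RP=tool(TP,-U)
E
python3 - <<'E'
from h import *
np.set_printoptions(precision=3,suppress=True)
print(r.get_obs()["tcp_pos"])
rel((.5183,.2803,.36),RP)
E
```

```text
[0.531 0.279 0.473]
rel [ 0.001 -0.049  0.45 ] [-0.213 -0.    -0.   ] dist 0.113
```

>>> apply_moves:
  rows:
    - [0,0,0.1,-0.1,0,0]
    - [0,-0.02,0.2,-0.21,0,0]
    - [0,-0.05,0.45,-0.21,0,0]
    - [0,-0.05,0.45,-0.21,0,0]
    - [0,-0.05,0.45,-0.21,0,0]

```text
clock: 12.88
tcp_pos: [0.5225, 0.2765, 0.3637]
orientation: [2.143, 1.921, 0.324]
contact_force: [0.8, 0.9, -2.9]
grip_width: 0.0134
gripper_force: 50.1
```

Run:
```python
from h import *
np.set_printoptions(precision=4,suppress=True)
s=r.get_obs();print(s["tcp_pos"]);R0=rot(s["orientation"]);print(R0);print(RP)
rel((.5183,.2803,.24),RP)
f=r.grab_frame("wrist");g=r.grab_frame("scene")
h=np.hstack([f["pixels"],g["pixels"]])
cv2.imwrite("pics/h.png",np.hstack([cv2.resize(f["pixels"],(400,300)),cv2.resize(g["pixels"][100:250,240:440],(400,300))])[:,:,::-1])
for n,q in(("w",f),("s",g)):
  for t,z in(("ledge_strip",.01),("ledge",0),("picture_foot",None)):
    for k in r.landmark_of(q,t)[:1]: print(n,t,k["conf"],k["point"],onz(q,k["point"],z) if z is not None else "")
p=s["tcp_pos"];print("pred foot",proj(g,[p+.154*R0[:,2]+.007*R0[:,1]]))
```

```text
[0.5225 0.2765 0.3637]
[[ 0.1087  0.9398  0.3241]
 [ 0.9941 -0.1034 -0.0335]
 [ 0.0021  0.3258 -0.9454]]
[[ 0.1     0.9408  0.3239]
 [ 0.995  -0.0946 -0.0326]
 [ 0.      0.3256 -0.9455]]
rel [ 0.012 -0.178  0.462] [ 0.     0.001 -0.006] dist 0.124
w ledge_strip 0.71 [216.1, 144.7] [0.5723 0.2728 0.01  ]
w ledge 0.59 [184.7, 143.5] [0.5199 0.2818 0.    ]
s ledge_strip 0.58 [339.3, 181.4] [0.5766 0.2812 0.01  ]
s ledge 0.92 [323.4, 170.0] [0.5159 0.2844 0.    ]
s picture_foot 0.57 [349.8, 140.5] 
pred foot [[350.6512 139.0436]]
```

View pics/h.png

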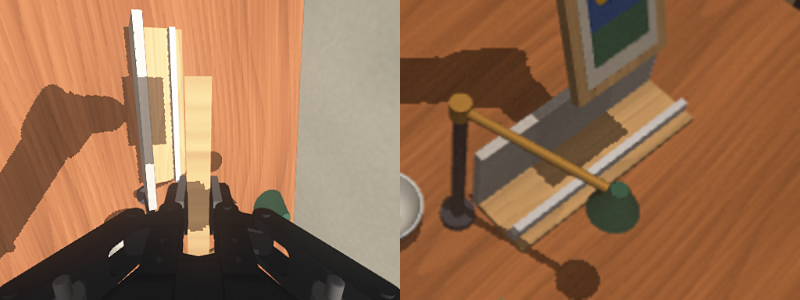

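The wrist view (left) shows the tilted picture above the ledge, with the wall and strip visible to the left. The scene view (right) shows the picture facing out over the ledge middle with the lamp clear. I'll refine the strip and wall position numerically.

Run:
```python
from h import *
np.set_printoptions(precision=4,suppress=True)
O=np.array([.521,.280,0]);EY=np.array([-.1,-.995,0])
for nm in("wrist","scene","top"):
    f=r.grab_frame(nm);px=f["pixels"].astype(int);w=((px.min(2)>150)&(px.max(2)-px.min(2)<30)).astype(np.uint8)
    n,l,st,ce=cv2.connectedComponentsWithStats(w)
    for i in range(1,n):
        if st[i,4]<80: continue
        pts=np.argwhere(l==i)[:,::-1]
        for z in(.125,.028):
            L=np.array([onz(f,q,z) for q in pts[::max(1,len(pts)//400)]])-O
            a,b=L@EX,L@EY
            if abs(a).max()<.13 and abs(b).max()<.25:
                c=np.polyfit(b,a,1);res=a-np.polyval(c,b)
                print(nm,"z",z,"n",st[i,4],"x at y=0: %.4f slope %.4f halfwidth %.4f y %.3f..%.3f"%(c[1],c[0],np.percentile(abs(res),97),b.min(),b.max()))
```

```text
wrist z 0.125 n 1078 x at y=0: 0.0108 slope -0.0049 halfwidth 0.0070 y -0.169..-0.076
wrist z 0.028 n 1078 x at y=0: 0.0015 slope -0.0049 halfwidth 0.0089 y -0.194..-0.077
wrist z 0.125 n 1454 x at y=0: -0.0395 slope 0.0020 halfwidth 0.0050 y -0.150..0.115
wrist z 0.028 n 1454 x at y=0: -0.0622 slope 0.0020 halfwidth 0.0063 y -0.170..0.164
wrist z 0.125 n 580 x at y=0: 0.0112 slope -0.0004 halfwidth 0.0070 y 0.073..0.168
wrist z 0.028 n 580 x at y=0: 0.0019 slope -0.0004 halfwidth 0.0088 y 0.112..0.231
wrist z 0.125 n 126 x at y=0: -0.1527 slope 1.0209 halfwidth 0.0077 y 0.221..0.249
scene z 0.125 n 203 x at y=0: -0.0962 slope 0.0014 halfwidth 0.0046 y -0.099..0.075
scene z 0.028 n 203 x at y=0: -0.0633 slope 0.0014 halfwidth 0.0050 y -0.169..0.023
scene z 0.125 n 146 x at y=0: -0.0969 slope 0.0050 halfwidth 0.0045 y 0.093..0.200
scene z 0.028 n 146 x at y=0: -0.0638 slope 0.0050 halfwidth 0.0050 y 0.043..0.161
top z 0.125 n 176 x at y=0: -0.0536 slope 0.0021 halfwidth 0.0054 y 0.059..0.169
top z 0.028 n 176 x at y=0: -0.0648 slope 0.0021 halfwidth 0.0059 y 0.042..0.161
top z 0.125 n 204 x at y=0: 0.0091 slope 0.0024 halfwidth 0.0070 y 0.074..0.170
top z 0.028 n 204 x at y=0: 0.0037 slope 0.0024 halfwidth 0.0077 y 0.058..0.163
```

Run:
```python
from h import *
np.set_printoptions(precision=4,suppress=True)
rel((.5158,.2806,.22),RP);rel((.5158,.2806,.172),RP)
```

```text
rel [ 0.012 -0.201  0.529] [-0.001  0.001 -0.004] dist 0.142
rel [ 0.012 -0.263  0.711] [-0.001  0.001 -0.004] dist 0.19
```

>>> apply_moves:
  rows:
    - [0.012,-0.07,0.15,0,0,0]
    - [0.012,-0.14,0.33,0,0,0]
    - [0.012,-0.2,0.53,0,0,0]
    - [0.012,-0.2,0.53,0,0,0]
    - [0.012,-0.2,0.53,0,0,0]

```text
clock: 14.05
tcp_pos: [0.5169, 0.2817, 0.2219]
orientation: [2.14, 1.925, 0.325]
contact_force: [0.3, -0.4, -2.4]
grip_width: 0.0131
gripper_force: 50.2
```

Run:
```python
from h import *
np.set_printoptions(precision=4,suppress=True)
print(r.get_obs()["tcp_pos"])
rel((.5158,.2806,.172),RP);rel((.5158,.2806,.160),RP)
```

```text
[0.5169 0.2817 0.2219]
rel [-0.005 -0.069  0.187] [ 0.    -0.    -0.004] dist 0.05
rel [-0.005 -0.084  0.233] [ 0.    -0.    -0.004] dist 0.062
```

>>> apply_moves:
  rows:
    - [0,-0.035,0.09,0,0,0]
    - [0,-0.069,0.187,0,0,0]
    - [0,-0.077,0.21,0,0,0]
    - [0,-0.084,0.233,0,0,0]
    - [0,-0.084,0.233,0,0,0]

```text
clock: 14.68
tcp_pos: [0.5156, 0.281, 0.1589]
orientation: [2.141, 1.924, 0.323]
contact_force: [-0.3, 0.8, -3.1]
grip_width: 0.0128
gripper_force: 50.3
```

Run:
```python
from h import *
np.set_printoptions(precision=4,suppress=True)
s=r.get_obs();print(s["tcp_pos"],s["contact_force"],s["moment"])
rel((.5158,.2806,.158),RP)
g=r.grab_frame("scene");t=r.grab_frame("top")
for k in r.landmark_of(g,"picture_foot")[:1]: print(k["conf"],k["point"],onz(g,k["point"],.016))
cv2.imwrite("pics/p.png",np.hstack([cv2.resize(t["pixels"][130:230,90:260],(400,300)),cv2.resize(g["pixels"][100:250,240:440],(400,300))])[:,:,::-1])
```

```text
[0.5156 0.281  0.1589] [-0.2771  0.7592 -3.1131] [ 0.0524  0.6817 -0.0177]
rel [-0.001 -0.     0.004] [-0.     0.001 -0.004] dist 0.001
0.65 [345.8, 205.1] [0.6398 0.2315 0.016 ]
```

View pics/p.png

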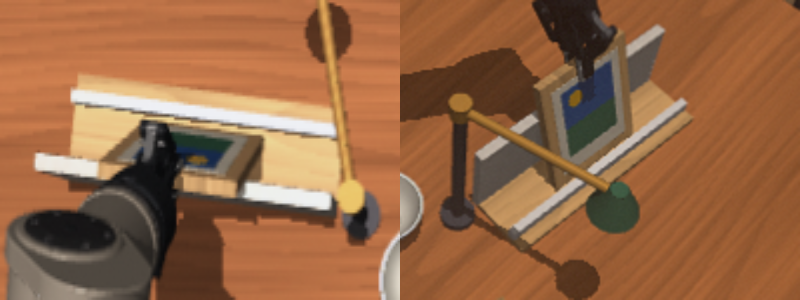

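The picture is tilted on the ledge with its foot just inside the strip, and the full weight is still on the gripper. I'll lower it a little until it touches.

>>> apply_moves:
  rows:
    - [0,-0.003,0.008,0,0,0]
    - [0,-0.003,0.008,0,0,0]
    - [0,-0.003,0.008,0,0,0]

```text
clock: 15.2
tcp_pos: [0.5156, 0.2818, 0.1578]
orientation: [2.139, 1.924, 0.325]
contact_force: [-3.9, -1.4, 8.9]
grip_width: 0.0133
gripper_force: 52.2
```

>>> apply_moves:
  rows:
    - [0,-0.003,0.008,0,0,0]
    - [0,-0.003,0.008,0,0,0]
    - [0,-0.003,0.008,0,0,0]

```text
clock: 15.58
tcp_pos: [0.5161, 0.2823, 0.1577]
orientation: [2.138, 1.922, 0.328]
contact_force: [-11.4, -4.0, 25.5]
grip_width: 0.0131
gripper_force: 54.8
```

>>> apply_moves:
  rows:
    - [0,0.004,-0.011,0,0,0]
    - [0,0.004,-0.011,0,0,0]
    - [0,0.004,-0.011,0,0,0]

```text
clock: 15.95
tcp_pos: [0.5156, 0.2817, 0.1579]
orientation: [2.14, 1.925, 0.324]
contact_force: [-3.9, -0.3, 8.3]
grip_width: 0.013
gripper_force: 52.1
```

>>> apply_moves:
  rows:
    - [0,0,0,0,0,0]
    - [0,0,0,0,0,0]
    - [0,0,0,0,0,0]
    - [0,0,0,0,0,0]
    - [0,0,0,0,0,0]
  claw: 0.5

```text
clock: 16.58
tcp_pos: [0.5149, 0.2805, 0.1564]
orientation: [2.141, 1.925, 0.32]
contact_force: [-0.5, -0.0, -0.4]
grip_width: 0.0426
gripper_force: 0.0
```

>>> apply_moves:
  rows:
    - [0,0,-0.03,0,0,0]
    - [0,0,-0.08,0,0,0]
    - [0,0,-0.16,0,0,0]
    - [0,0,-0.3,0,0,0]
    - [0,0,-0.5,0,0,0]

```text
clock: 17.2
tcp_pos: [0.4737, 0.2844, 0.2756]
orientation: [2.141, 1.926, 0.318]
contact_force: [0.5, -0.1, 0.3]
grip_width: 0.0428
gripper_force: 0.0
```

Run:
```python
from h import *
np.set_printoptions(precision=4,suppress=True)
s=r.get_obs();print(s["tcp_pos"],s["contact_force"])
rel((.45,.27,.34),tool((.995,-.1,0)))
g=r.grab_frame("scene");t=r.grab_frame("top")
O=np.array([.5185,.28,0]);EY=np.array([-.1,-.995,0])
for n,f in(("s",g),("t",t)):
  for nm,z in(("picture_top",.180),("picture_foot",.015),("lamp_head",.221)):
    for k in r.landmark_of(f,nm)[:1]:
        P=onz(f,k["point"],z);print(n,nm,k["conf"],P,"ledge",(P-O)@EX,(P-O)@EY)
cv2.imwrite("pics/q.png",np.hstack([cv2.resize(t["pixels"][130:230,90:260],(400,300)),cv2.resize(g["pixels"][100:250,240:440],(400,300))])[:,:,::-1])
```

```text
[0.4737 0.2844 0.2756] [ 0.5006 -0.0862  0.2719]
rel [-0.068 -0.    -0.272] [ 0.209  0.001 -0.004] dist 0.07
s picture_top 0.89 [0.5122 0.2815 0.18  ] ledge 0.006389788594694316 -0.0009093992924975558
s picture_foot 0.82 [0.5654 0.2775 0.015 ] ledge -0.04695581454829485 -0.00221136911900667
s lamp_head 0.82 [0.6925 0.1169 0.221 ] ledge -0.18940832920391737 0.14486623424498046
t picture_top 0.63 [0.5081 0.2968 0.18  ] ledge 0.012023368825098607 -0.015698971175063404
t picture_foot 0.63 [0.5707 0.263  0.015 ] ledge -0.053615918014703126 0.011668375932275831
t lamp_head 0.61 [0.6823 0.1255 0.221 ] ledge -0.17842870256470378 0.1373544551003455
```

View pics/q.png

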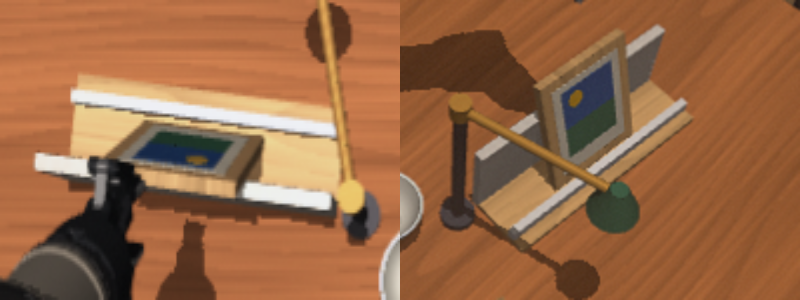

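The picture leans released, picture side out, with the lamp still aside. I'll check the foot position more exactly with a silhouette fit.

Run:
```python
from h import *
from scipy.optimize import minimize
O=np.array([.5185,.28,0]);EY=np.array([-.1,-.995,0]);Zu=np.array([0,0,1.])
g=r.grab_frame("scene")
o=r.outline_of(g,"picture")[0];m=o["pixels"];print(o["conf"],m.sum())
def box(xf,y,yaw):
    a=np.arctan2(-(xf+.0132),.115)
    c,s=np.cos(yaw),np.sin(yaw);ex=EX*c+EY*s;ey=EY*c-EX*s
    u=np.sin(a)*ex+np.cos(a)*Zu;t=np.cos(a)*ex-np.sin(a)*Zu
    f=O+xf*EX+y*EY+Zu*(.010+.014*np.sin(a))
    return np.array([f+i*.014*t+j*.075*ey+k*.18*u for i in(0,1) for j in(-1,1) for k in(0,1)])
def cost(p,S=4):
    q=proj(g,box(*p));h=cv2.convexHull((q*16).astype(np.int32));im=np.zeros(m.shape,np.uint8);cv2.fillConvexPoly(im,h,1,cv2.LINE_8,4)
    im=im>0;return 1-(im&m).sum()/(im|m).sum()
for xf in(-.060,-.057,-.054,-.051,-.048,-.045):
    b=min((cost((xf,y,w)),y,w) for y in np.arange(-.012,.013,.003) for w in(-.06,-.03,0,.03,.06));print(xf,b)
# picture front-lower corner seen edges: strip check
px=g["pixels"].astype(int)
q=proj(g,[O+x*EX+0.0*EY+Zu*z for x,z in((-.06,.028),(-.072,.028),(-.06,.01),(-.045,.016),(-.054,.015))]);print(q)
# brightness profile across the strip towards the wall
for y in(-.05,0,.04):
    P=[O+x*EX+y*EY+Zu*.015 for x in np.arange(-.09,-.02,.004)];print([tuple(px[int(round(v)),int(round(u))]) for u,v in proj(g,P)])
```

```text
Traceback (most recent call last):
IndexError: list index out of range
```

Run:
```python
from h import *
np.set_printoptions(precision=4,suppress=True)
rel((.50,.27,.42),tool((.995,-.1,0)));rel((.60,.25,.42),tool((.995,-.1,0)))
```

```text
rel [-0.047  0.29  -0.519] [ 0.209  0.001 -0.004] dist 0.149
rel [-0.084  0.675 -0.388] [ 0.209  0.001 -0.004] dist 0.196
```

>>> apply_moves:
  rows:
    - [-0.02,0.08,-0.25,0,0,0]
    - [-0.05,0.29,-0.52,0.1,0,0]
    - [-0.06,0.45,-0.45,0.21,0,0]
    - [-0.08,0.67,-0.39,0.21,0,0]
    - [-0.08,0.67,-0.39,0.21,0,0]

```text
clock: 18.32
tcp_pos: [0.6036, 0.2479, 0.4177]
orientation: [-2.342, -2.09, 0.005]
contact_force: [-0.4, 0.7, -1.4]
grip_width: 0.0427
gripper_force: 0.0
```

```bash
cat > fit.py <<'E'
from h import *
O=np.array([.5185,.28,0]);EY=np.array([-.1,-.995,0]);Zu=np.array([0,0,1.])
def box(xf,y,yaw):
    a=np.arctan2(-(xf+.0132),.115)
    c,s=np.cos(yaw),np.sin(yaw);ex=EX*c+EY*s;ey=EY*c-EX*s
    u=np.sin(a)*ex+np.cos(a)*Zu;t=np.cos(a)*ex-np.sin(a)*Zu
    f=O+xf*EX+y*EY+Zu*(.010+.014*np.sin(a))
    return np.array([f+i*.014*t+j*.075*ey+k*.18*u for i in(0,1) for j in(-1,1) for k in(0,1)])
for nm in("wrist","scene","top"):
    g=r.grab_frame(nm)
    for t in("picture_foot","picture_top","ledge_strip"):
        for k in r.landmark_of(g,t)[:1]:
            P=onz(g,k["point"],{"picture_foot":.015,"picture_top":.18,"ledge_strip":.01}[t])-O;print(nm,t,k["conf"],"ledge",P@EX,P@EY)
    o=r.outline_of(g,"picture")
    if nm=="wrist": save(g,"wz.png")
    if not o: print(nm,"no outline");continue
    m=o[0]["pixels"];print(nm,o[0]["conf"],m.sum(),o[0]["rect"])
    def cost(p):
        h=cv2.convexHull((proj(g,box(*p))*16).astype(np.int32));im=np.zeros(m.shape,np.uint8);cv2.fillConvexPoly(im,h,1,cv2.LINE_8,4)
        im=im>0;return 1-(im&m).sum()/(im|m).sum()
    for xf in(-.060,-.056,-.052,-.048,-.044): print(xf,min((cost((xf,y,w)),y,w) for y in np.arange(-.012,.013,.003) for w in(-.06,-.03,0,.03,.06)))
E
python3 fit.py
```

```text
wrist picture_foot 0.77 ledge -0.048957769123890264 -0.004654752897213928
wrist picture_top 0.73 ledge 0.01586690601471706 -0.00484645635388737
wrist ledge_strip 0.7 ledge -0.056479022895019076 0.004269622328196988
wrist 0.86 6056 [168.5, 79.6, 69.1, 114.1]
-0.06 (np.float64(0.08830223031406459), np.float64(-3.469446951953614e-18), -0.03)
-0.056 (np.float64(0.05892412935323388), np.float64(-0.0030000000000000027), 0)
-0.052 (np.float64(0.025769044934772056), np.float64(-0.0030000000000000027), 0)
-0.048 (np.float64(0.030675853018372723), np.float64(-0.0030000000000000027), 0)
-0.044 (np.float64(0.07426229508196724), np.float64(-0.0030000000000000027), 0)
scene picture_foot 0.88 ledge -0.05413049112331775 0.0016439604903955177
scene picture_top 0.96 ledge 0.010618292507920077 0.0006972094837829751
scene ledge_strip 0.94 ledge -0.06361185744565277 -0.0048105217396067
scene 0.81 2438 [308.6, 115.2, 49.0, 78.7]
-0.06 (np.float64(0.12950163695889416), np.float64(-0.006000000000000002), 0.03)
-0.056 (np.float64(0.09665427509293678), np.float64(-0.0030000000000000027), 0)
-0.052 (np.float64(0.071945184621241), np.float64(-0.0030000000000000027), 0)
-0.048 (np.float64(0.07615384615384613), np.float64(-0.006000000000000002), 0)
-0.044 (np.float64(0.10447185813415572), np.float64(-0.006000000000000002), 0)
top no outline
```

The fit puts the foot at −0.051 m, y at about −3 mm and yaw at about 0, so the placement is good. Next I'll bring the lamp back.

Run:
```python
from h import *
np.set_printoptions(precision=3,suppress=True)
rel((.633,.060,.36))
R0=rot(r.get_obs()["orientation"]);H=np.array([.491,.083]);Q=[]
for th,off in((11,.05),(11,.025),(25,.02),(40,.02),(55,.02),(70,.02),(78,.02),(84,.02)):
    t=np.radians(th);Q.append(np.r_[H+.135*np.array([np.cos(t),np.sin(t)])+off*np.array([np.sin(t),-np.cos(t)]),.226])
Q=np.array(Q);print((Q-Q[0])@R0/.25)
```

```text
rel [-0.747  0.218  0.245] [0. 0. 0.] dist 0.204
[[ 0.     0.     0.   ]
 [ 0.096 -0.029 -0.   ]
 [ 0.243 -0.071 -0.   ]
 [ 0.366 -0.143 -0.   ]
 [ 0.467 -0.244 -0.   ]
 [ 0.537 -0.367 -0.   ]
 [ 0.561 -0.44  -0.   ]
 [ 0.573 -0.496 -0.   ]]
```

>>> apply_moves:
  rows:
    - [-0.2,0.06,0,0,0,0]
    - [-0.45,0.13,0.1,0,0,0]
    - [-0.75,0.22,0.2,0,0,0]
    - [-0.75,0.22,0.24,0,0,0]
    - [-0.75,0.22,0.24,0,0,0]
  claw: 0

```text
clock: 19.7
tcp_pos: [0.6333, 0.0563, 0.3593]
orientation: [-2.34, -2.095, 0.005]
contact_force: [-0.2, 0.2, 1.3]
grip_width: -0.0002
gripper_force: 0.0
```

>>> apply_moves:
  rows:
    - [0,0,0.2,0,0,0]
    - [0,0,0.4,0,0,0]
    - [0,0,0.54,0,0,0]
    - [0,0,0.54,0,0,0]

```text
clock: 20.2
tcp_pos: [0.6318, 0.0614, 0.2244]
orientation: [-2.33, -2.102, 0.005]
contact_force: [-0.3, -0.0, 0.5]
grip_width: -0.0001
gripper_force: 0.0
```

Run:
```python
from h import *
np.set_printoptions(precision=3,suppress=True)
rel((.633,.060,.226))
g=r.grab_frame("scene")
for t,z in(("lamp_head",.221),("picture_top",.18)):
    for k in r.landmark_of(g,t)[:1]: print(t,k["conf"],onz(g,k["point"],z))
```

```text
rel [-0.005  0.005 -0.006] [0. 0. 0.] dist 0.002
lamp_head 0.95 [0.693 0.124 0.221]
```

Push in slow arc steps.

>>> apply_moves:
  rows:
    - [0.05,-0.015,0,0,0,0]
    - [0.1,-0.03,0,0,0,0]
    - [0.17,-0.05,0,0,0,0]
    - [0.24,-0.07,0,0,0,0]
    - [0.305,-0.105,0,0,0,0]

```text
clock: 20.98
tcp_pos: [0.615, 0.1392, 0.2261]
orientation: [-2.336, -2.101, 0.001]
contact_force: [-0.1, -2.5, 0.2]
grip_width: -0.0
gripper_force: 0.8
```

>>> apply_moves:
  rows:
    - [0.06,-0.04,0,0,0,0]
    - [0.115,-0.09,0,0,0,0]
    - [0.165,-0.14,0,0,0,0]
    - [0.2,-0.2,0,0,0,0]
    - [0.23,-0.26,0,0,0,0]

```text
clock: 21.6
tcp_pos: [0.556, 0.2025, 0.2263]
orientation: [2.336, 2.1, 0.0]
contact_force: [0.6, -1.0, -0.9]
grip_width: -0.0002
gripper_force: 0.7
```

>>> apply_moves:
  rows:
    - [0.015,-0.035,0,0,0,0]
    - [0.025,-0.075,0,0,0,0]
    - [0.035,-0.11,0,0,0,0]
    - [0.04,-0.13,0,0,0,0]
    - [0.04,-0.13,0,0,0,0]

```text
clock: 22.22
tcp_pos: [0.5253, 0.2157, 0.2263]
orientation: [-2.335, -2.101, -0.0]
contact_force: [-0.6, -0.3, 0.1]
grip_width: 0.0002
gripper_force: 0.0
```

Run:
```python
from h import *
np.set_printoptions(precision=3,suppress=True)
s=r.get_obs();print(s["tcp_pos"],s["contact_force"])
for n in("scene","top"):
  g=r.grab_frame(n)
  for t,z in(("lamp_head",.221),("picture_top",.18),("picture_foot",.015),("lamp_hinge",.255)):
    for k in r.landmark_of(g,t)[:1]: print(n,t,k["conf"],onz(g,k["point"],z))
```

```text
[0.525 0.216 0.226] [-0.604 -0.287  0.117]
scene picture_top 0.89 [0.511 0.284 0.18 ]
scene picture_foot 0.87 [0.565 0.277 0.015]
top lamp_hinge 0.71 [0.486 0.082 0.255]
```

>>> apply_moves:
  rows:
    - [0,0.08,0,0,0,0]
    - [0,0.16,0,0,0,0]
    - [0,0.25,-0.2,0,0,0]
    - [0,0.3,-0.4,0,0,0]
    - [0,0.3,-0.6,0,0,0]

```text
clock: 23.35
tcp_pos: [0.6011, 0.2066, 0.3774]
orientation: [-2.337, -2.099, 0.0]
contact_force: [0.1, 0.1, 0.5]
grip_width: 0.0003
gripper_force: 0.0
```

>>> apply_moves:
  rows:
    - [-0.3,0,0,0,0,0]
    - [-0.6,0,0,0,0,0]
    - [-0.9,0,0,0,0,0]
    - [-1,0,0,0,0,0]
    - [-1,0,0,0,0,0]

```text
clock: 23.98
tcp_pos: [0.5734, -0.0486, 0.3757]
orientation: [2.347, 2.087, -0.004]
contact_force: [0.6, 0.1, -0.1]
grip_width: 0.0
gripper_force: 0.0
```

Run:
```python
from h import *
np.set_printoptions(precision=3,suppress=True)
for n in("scene","top"):
  g=r.grab_frame(n)
  if n=="scene": a=g
  for t,z in(("lamp_head",.221),("picture_top",.18),("picture_foot",.015),("lamp_hinge",.255)):
    for k in r.landmark_of(g,t)[:1]: print(n,t,k["conf"],onz(g,k["point"],z))
cv2.imwrite("pics/e.png",np.hstack([cv2.resize(g["pixels"][130:230,90:260],(400,300)),cv2.resize(a["pixels"][100:250,240:440],(400,300))])[:,:,::-1])
```

```text
scene lamp_head 0.71 [0.515 0.274 0.221]
scene picture_top 0.86 [0.502 0.283 0.18 ]
scene picture_foot 0.73 [0.565 0.267 0.015]
scene lamp_hinge 0.66 [0.493 0.079 0.255]
top lamp_head 0.87 [0.512 0.285 0.221]
top picture_top 0.68 [0.513 0.291 0.18 ]
top picture_foot 0.55 [0.566 0.268 0.015]
top lamp_hinge 0.73 [0.488 0.083 0.255]
```

View pics/e.png

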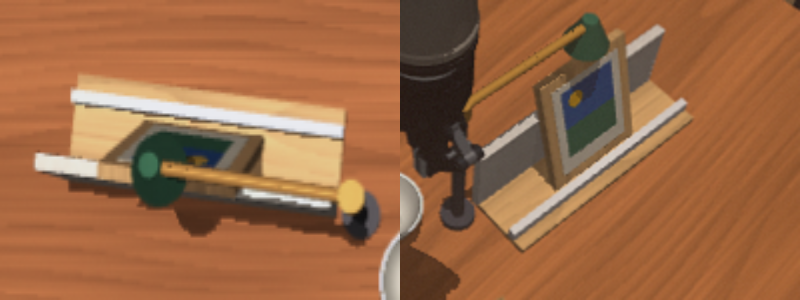

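The shade is over the middle of the picture's top edge, less than 20 mm off. The picture is still leaning and the robot is clear of everything, so I'm handing in.

```bash
python3 -c "
from bench import r
print(r.hand_in())"
```

```text
the job is handed in; nothing more can be done
None
```

I swung the lamp aside, leaned the picture on the ledge (picture side out, foot about 9 mm from the front strip), swung the shade back to within about 20 mm of the middle of its top edge, and handed in at about 24 s; no verdict came back.

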